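Clamp a wax block in the star-wheel vice

ROBOT

A 6-joint arm with a two-finger parallel gripper is mounted at the origin on the work surface. World frame = base frame: x ahead of the robot, y to its left, z up, the work surface at z = 0. Lengths are in m, angles in rad, forces in N, time in s.
With the tool pointing down it reaches from about 0.35 to 0.975 m from the base axis. Payload 4.9 kg.
Tool frame: the origin (TCP) lies on the centre line of the jaws, within the pads' length; the fingertips stand 14 mm ahead of it and the grasp point (between the pads) lies 5 mm behind it (manip.nose_length is the distance from the TCP to the fingertips, in m); z points along the fingers, y is the line along which they close (so a half turn about z gives the same grasp; the last joint's range is limited). The gripper opens to 85 mm and grips with 20 to 120 N. Pads are 22 mm wide; open, the fingers measure 114 mm over their backs; the gripper's body (76 mm by 85 mm) begins 54 mm behind the grasp point. The pads swing forward as they close: fully open they stand 13 mm farther back than shut.
Start: joints at [-1.24, 0.053, 1.613, -0, 1.476, -0.119], TCP at [0.272, -0.563, 0.245] pointing down, gripper open.
Joint ranges: [-3.01, 3.01], [-1.01, 2.22], [0.06, 2.58], [-1.02, 4.17], [0.09, 2.62], [-3.14, 3.14]. Speed limits (rad/s): [2.57, 2.57, 3.14, 3.14, 3.14, 3.14].

INTERFACE

Orientations are given as a unit quaternion [w, x, y, z].
In Python, from plant import manip, imaging gives the robot as it stands.
- The arm moves only by the tool play_rows, never from a script. Its argument "commands" is a list of rows, each a list of 6 numbers: the shift along the tool's x, y, z in mm, then the turn, a rotation vector about the tool's x, y, z in degrees. A call has 1 to 5 rows; each row shifts and turns the commanded pose from where the row before left it, along the tool's axes as they then stand; what a row does not reach is not made up. A row lasts 1/12 s, in which the tool goes at most 41.7 mm and 7.16 degrees, less where a joint would pass 70% of its speed; a pose out of reach is approached as far as the arm can. A call is refused whole if a number of a shift passes 41.7 or a number of a turn 7.16, either way. A call with a gripper value outside its range is refused whole. "hand" is the finger opening in mm, from 0 to 85.4, set as the call begins (left out, the last holds). The fingers move at their own pace and stop on an object; the grip force is fixed at half the most. Time passes only in rows, so rows that do not move let the fingers close. It gives the time, the measured TCP pose, the force, the opening and the grip force at its end, in the units of the state.
- manip.state(): the state, without advancing time (a new reading comes with each control period).
- imaging.grab_frame(name): name is "scene" or "side" or "wrist"; returns a dict with "image" (420x560x3 uint8, red, green, blue), "fx", "fy", "cx", "cy" (pixels), "R" (3x3) and "t" (3): a world point X has camera coordinates R X + t; the wrist camera has in their place "mount" (4x4, takes a point from camera to tool coordinates, whose origin is the TCP and whose axes are the flange's). Camera axes: x right, y down, z forward; pixel columns grow to the right and rows downward; lengths in m; the calibration is good to about 2 mm. A picture is of the moment at which its call begins: read the wrist's pose just before it. There is no depth.
- manip.job_done(): hands the job in; it is judged then, once.
The state is a dict: "time": time; "joint_pos": joint angles; "joint_vel": joint speeds; "joint_efforts": joint torques, N m; "tool_pos": TCP position; "tool_rot": TCP orientation; "contact_force": force on the tool from outside, world axes, zero at the start; "ft_torque": the same for the moment, N m; "gripper_width": opening from 0.0 (shut) to 1.0 (fully open); "grasp_force": force on a finger pad.
Only numpy, scipy, OpenCV 4.12 (cv2) and the standard library are available. Lean on these libraries where they do the work, as an engineer would, in place of code of your own. Each camera call takes 0.05 s, during which the arm holds its last target. There are 200 camera calls.

TASK

Stand the wax block on the bed of the small bench vice, between its jaws with its narrow way across them, and let go. Then close the vice on it by turning its star wheel clockwise, pushing spoke after spoke, until the jaws hold the block firmly but gently enough not to dent the wax, and take your hand away. Move the jaw only through the wheel, never by pushing it directly, and leave the jar, dish and brush alone.

Things in the scene. Friction and masses are not known exactly. Their poses are not given: they have to be found in the camera images.
- block_mid (a point): centre of the loose dark carving-wax block, a cuboid 48 mm (its x) by 34 mm (its y) by 42 mm high (its z), about 85 g, standing upright on the bench at the start; axes along its edges. This point is 21 mm above its underside.
- block: the same wax block; origin at the centre of its underside, axes along its edges: x the 48 mm way, y the narrow 34 mm way, z up. Firmly held from 10 N of clamping force; about 30 N is right; the wax dents above 70 N.
- vice: the fixed steel bench vice; origin on the bench top, z up, axes turn with it. Base bar x = -50 to +50 mm, y = -102 to +212 mm, its flat top (the bed) 25 mm above the bench. The jaws close along its y. The star wheel's upright axis is at x = 0, y = +135 mm.
- bed (a point): point on the bed's top surface, midway along y between the fixed jaw's steel face and the fully open moving jaw's face, at x = 0 of the vice; axes as the vice's. The block belongs on the bed hereabouts, its 34 mm side along y.
- fixed_jaw (a point): middle of the lower edge of the fixed jaw's steel face, on the bed at the vice's y = -45 mm; the face looks to the vice's +y; the jaw is a block 70 mm wide (x), 32 mm thick (y), 25 mm high above the bed; axes as the vice's. A wooden liner lies on this face; its thickness is not known: between 2 and 8 mm, different each time.
- jaw: the moving steel jaw, 70 mm wide (x), 35 mm thick (y), 25 mm high above the bed; origin in the middle of its face's lower edge, face looks to the vice's -y; axes as the vice's. Turning the wheel clockwise slides it along -y, 8 mm per radian. 61 to 69 mm from the fixed jaw's steel face at the start. Its face plate is sprung, yielding 1 mm per 40 N, at most 4 mm. Never push it by hand.
- hood (a point): centre of the top of a grey sheet hood over the wheel's half nearer the jaws: 196 mm along the vice's x, 50 mm along its y (y = +60 to +110 mm of the vice), top 109 mm above the bench; thin side walls at its two x ends go down to the base. The wheel's other half, beyond y = +110 mm, is open from above. Axes as the vice's.
- wheel: the star wheel: hub 40 mm across, 30 mm high; four level round spokes 12 mm thick along the wheel's own +x, +y, -x, -y, each ending in a 16 mm ball centred 74 mm from the axis. Origin on the upright axis at the spokes' mid height, 85 mm above the bench; it turns with the wheel. Clockwise seen from above closes the jaw; never push it with over 25 N.
- axle (a point): fixed point on the wheel's axis at the spokes' mid height; axes as the vice's. A 48 mm wide pedestal stands below the hub, else 54 mm are free below the spokes. The wheel turns against 0.24 N m of steady friction and stays where left; once the jaws meet the block the torque rises 0.008 N m per newton of clamping force (70 N: 0.8 N m, 13 N square on a spoke at 60 mm). Let go, up to 30 N stays.
- jar: small lidded glass jar, 52 mm across, 60 mm high, origin under its centre; leave alone
- dish: small white ceramic dish, 76 mm across, 30 mm high, origin under its centre; leave alone
- brush: bench brush lying on the bench, along its own x; leave alone
Mind the look-alikes: they are no part of the job. Of the things that look like the block, take the one that is farthest to the robot's right at the start.

How it is judged:
By the outcome, as a careful person would: the job done as asked, in the order asked, and still so for the second after the job is handed in, with the robot touching nothing.
It also fails if it takes over 70 s, if anything falls off the work surface, if the arm or the gripper's body presses on something with over 40 N, if the wrist force passes 120 N, or if a joint passes its speed limit or range.

## Working session

There is one attempt and no reset: what is moved stays moved. The work goes in short steps, Python scripts to look and compute and a tool call to move; the robot and the scene stay as the last step left them, time stands still between calls to the robot, and variables do not carry over. Pictures are saved under pics/ and viewed, at most 10 in all, crops included, and the job is handed in when it is done.

Besides the shell and the picture viewer there is one more tool, called after ">>>" as name([rows], argument=value, ...), one row to a line, values as JSON. play_rows: Moves the arm, as the interface text tells. Its arguments: {"type":"object","properties":{"commands":{"type":"array","items":{"type":"array","items":{"type":"number"}}},"hand":{"type":"number"}},"required":["commands"]}

```bash
mkdir -p pics; ls
python3 - <<'E'
from plant import manip, imaging
import cv2
print(manip.state(), manip.nose_length)
for n in("scene","side"):
    f=imaging.grab_frame(n); cv2.imwrite(f"pics/{n}0.png",f["image"][:,:,::-1])
    print(n,{k:f[k] for k in f if k!="image"})
f=imaging.grab_frame("wrist");print({k:f[k] for k in f if k!="image"})
E
```

```text
pics
{'time': 0.0, 'joint_pos': array([-1.23999724e+00,  5.33726836e-02,  1.61430792e+00,  2.55558668e-05,
        1.47602752e+00, -1.19003476e-01]), 'joint_vel': array([ 0.00029726, -0.00025717,  0.00192039, -0.0005695 , -0.00085002,
        0.00010589]), 'joint_efforts': array([-4.66621696e-04, -3.93677723e+01, -3.70177460e+01, -1.79334693e-04,
        7.02415840e-03,  3.62197525e-06]), 'tool_pos': array([ 0.27154846, -0.56225311,  0.24404488]), 'tool_rot': array([-1.05315612e-03,  9.74815854e-01,  2.23008815e-01, -9.91547373e-05]), 'contact_force': array([-0.30028512, -1.05384339,  0.02043428]), 'ft_torque': array([ 0.05088062, -0.03044844,  0.02674424]), 'grasp_force': 0.0, 'gripper_width': 1.003496675136651} 0.014
scene {'fx': 534.9670217636668, 'fy': 534.9670217636668, 'cx': 273.3858902344322, 'cy': 208.9154836247141, 'R': array([[-0.82913187,  0.55882642,  0.01591806],
       [ 0.38931317,  0.59759094, -0.70094245],
       [-0.40121765, -0.57497661, -0.71304018]]), 't': array([ 0.49714846, -0.15569054,  1.32150306])}
side {'fx': 421.2321381744731, 'fy': 421.2321381744731, 'cx': 285.70834357725977, 'cy': 201.54405792168535, 'R': array([[-0.88501914, -0.46511589,  0.02020732],
       [-0.23428394,  0.40744567, -0.88266588],
       [ 0.40230854, -0.78591045, -0.4695664 ]]), 't': array([0.48218755, 0.24002888, 0.59907517])}
{'fx': 289.9064936748499, 'fy': 289.9064936748499, 'cx': 279.4821132116788, 'cy': 215.10541399916744, 'mount': array([[ 1.12861614e-03, -9.53438924e-01, -3.01584060e-01,
         7.73624583e-02],
       [ 9.99999349e-01,  1.02612315e-03,  4.98267897e-04,
         4.71363691e-05],
       [-1.65605622e-04, -3.01584426e-01,  9.53439461e-01,
        -1.29064390e-01],
       [ 0.00000000e+00,  0.00000000e+00,  0.00000000e+00,
         1.00000000e+00]])}
```

View pics/scene0.png

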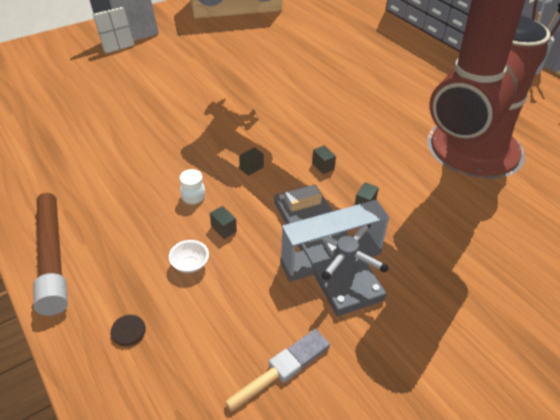

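View pics/side0.png

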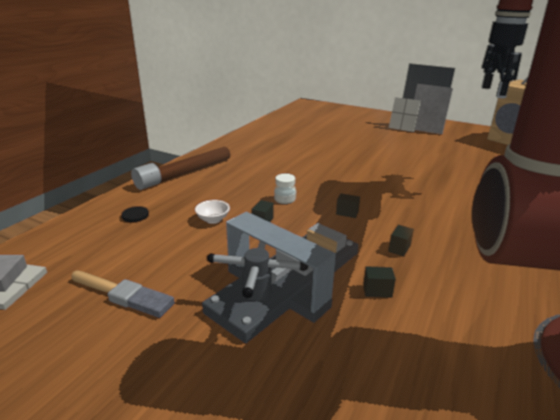

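Scene view: four dark blocks at about (251,160), (323,159), (223,222), (367,196). The vice has its hood top at about (283,235)-(377,212), the hub at (348,244) and the near base end at (335,312)-(383,292). The side view agrees, with blocks at (348,205), (401,240), (379,282), (263,210).

```bash
cat > h.py <<'E'
import numpy as np, cv2
from plant import manip, imaging
from scipy.spatial.transform import Rotation as Ro
def pose():
    s=manip.state(); q=s["tool_rot"]; return s["tool_pos"],Ro.from_quat([q[1],q[2],q[3],q[0]]).as_matrix()
def grab(n,save=None):
    p,R=pose(); f=imaging.grab_frame(n)
    if n=="wrist":
        M=f["mount"]; Rc=R@M[:3,:3]; f["c"]=R@M[:3,3]+p; f["Rc"]=Rc
    else: f["Rc"]=f["R"].T; f["c"]=-f["R"].T@f["t"]
    if save: cv2.imwrite(f"pics/{save}.png",f["image"][:,:,::-1])
    return f
def ray(f,u,v): return f["Rc"]@np.array([(u-f["cx"])/f["fx"],(v-f["cy"])/f["fy"],1])
def onz(f,u,v,z):
    d=ray(f,u,v); return f["c"]+d*(z-f["c"][2])/d[2]
def proj(f,X):
    x=f["Rc"].T@(np.asarray(X)-f["c"]); return x[0]/x[2]*f["fx"]+f["cx"],x[1]/x[2]*f["fy"]+f["cy"]
E
python3 - <<'E'
from h import *
np.set_printoptions(precision=3,suppress=True)
f=grab("scene"); g=grab("side")
for u,v in [(251,160),(323,159),(223,222),(367,196)]: print("sc block",onz(f,u,v,.021)[:2])
for u,v in [(348,205),(401,240),(379,282),(263,210)]: print("sd block",onz(g,u,v,.021)[:2])
print("hub",onz(f,348,243,.1),onz(g,257,256,.1))
for u,v in [(283,235),(377,212)]: print("hood sc",onz(f,u,v,.109))
for n,F,b in(("sc",f,(265,170,400,325)),("sd",g,(190,200,370,345))):
    x0,y0,x1,y1=b
    c=cv2.resize(F["image"][y0:y1,x0:x1],None,fx=4,fy=4,interpolation=cv2.INTER_CUBIC)
    cv2.imwrite(f"pics/{n}1.png",c[:600,:800,::-1]); print(c.shape)
# stack crops
a=cv2.imread("pics/sc1.png");b=cv2.imread("pics/sd1.png")
E
```

```text
sc block [ 0.505 -0.233]
sc block [ 0.363 -0.145]
sc block [ 0.658 -0.099]
sc block [0.358 0.005]
sd block [ 0.505 -0.234]
sd block [ 0.36  -0.147]
sd block [0.36  0.005]
sd block [ 0.664 -0.115]
hub [0.531 0.134 0.1  ] [0.525 0.138 0.1  ]
hood sc [0.622 0.061 0.109]
hood sc [0.442 0.11  0.109]
(620, 540, 3)
(580, 720, 3)
```

Run:
```python
import cv2
a=cv2.imread("pics/sc1.png");print(cv2.imwrite("pics/sc2.png",a[:600,:540]))
```

```text
True
```

View pics/sc1.png

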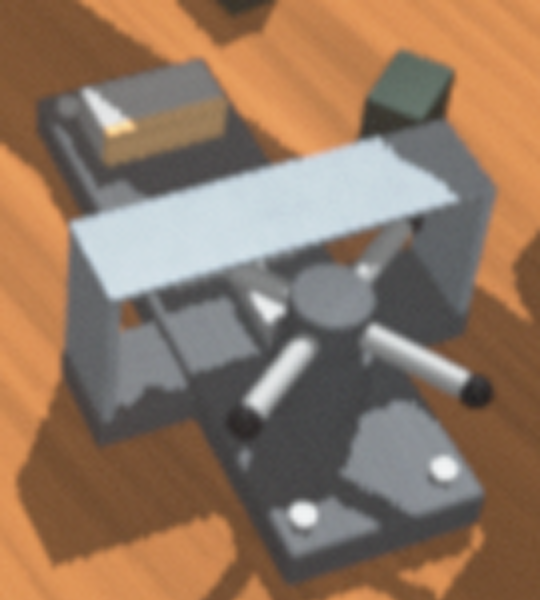

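The crop shows the hood top corners, the near base end, and the open-half balls at about (326,276) and (384,267), with a third ball under the hood at (369,225). The fixed jaw with its tan liner is at the far end.

Run:
```python
from h import *
np.set_printoptions(precision=4,suppress=True)
f=grab("scene")
P=lambda u,v,z: onz(f,265+u/4,170+v/4,z)[:2]
H=[P(72,224,.109),P(445,122,.109),P(493,188,.109),P(112,298,.109)]
B=[P(292,555,.025),P(483,497,.025),P(38,100,.025)]
# image points -> vice coords, fit rigid
V=np.array([[98,60],[-98,60],[-98,110],[98,110],[50,212],[-50,212],[50,-102],[0,135]])/1e3
W=np.array(H+B+[P(333,296,.1)])
for sgn in(1,):
    vc,wc=V.mean(0),W.mean(0); U,S,Vt=np.linalg.svd((V-vc).T@(W-wc)); R=(U@Vt).T
    print(R,np.linalg.det(R),np.degrees(np.arctan2(R[1,0],R[0,0]))); t=wc-R@vc; print("t",t)
    print((V@R.T+t-W)*1e3)
    for y in(-.045,-.013,.135): print(y,R@[0,y]+t)
    for b in [(246,424),(477,390),(416,222)]:
        q=R.T@(P(*b,.085)-t)-[0,.135]; print("ball",q*1e3,np.linalg.norm(q),np.degrees(np.arctan2(q[1],q[0])))
```

```text
[[ 0.9743  0.2251]
 [-0.2251  0.9743]] 0.9999999999999998 -13.008439691440001
t [0.5018 0.0049]
[[ 1.0871 -1.9822]
 [-2.4039 -0.9591]
 [-1.7405  2.5339]
 [ 1.8574  0.6048]
 [ 2.708   1.4592]
 [-2.2275  0.5131]
 [ 0.3212 -2.0157]
 [ 0.3981 -0.154 ]]
-0.045 [ 0.4917 -0.039 ]
-0.013 [ 0.4989 -0.0078]
0.135 [0.5322 0.1364]
ball [60.4289 41.6572] 0.07339603766788866 34.58074684218607
ball [-42.9876  59.9602] 0.07377781030005758 125.63806779121599
ball [-65.5577 -38.8485] 0.07620381166175703 -149.3497021708903
```

The fit puts the vice at yaw -13°, origin (0.502, 0.005), and all residuals are under 3 mm. The target block is at (0.505, -0.233), the one with the smallest y. Next I move above it.

>>> play_rows([
  [35.3,-19.5,0,0,0,0],
  [35.3,-19.5,0,0,0,0],
  [35.3,-19.5,0,0,0,0],
  [35.3,-19.5,0,0,0,0],
  [35.3,-19.5,0,0,0,0],
], hand=85)

```text
time: 0.72
tool_pos: [0.3889, -0.3967, 0.2453]
tool_rot: [0.0, 0.975, 0.223, 0.0]
contact_force: [0.7, -0.3, -0.0]
gripper_width: 0.995
grasp_force: 0.0
```

>>> play_rows([
  [35.3,-19.5,10,0,0,0],
  [35.3,-19.5,10,0,0,0],
  [35.3,-19.5,10,0,0,0],
  [35.3,-19.5,10,0,0,0],
  [35.3,-19.5,10,0,0,0],
])

```text
time: 1.13
tool_pos: [0.5057, -0.2319, 0.1951]
tool_rot: [0.0, 0.975, 0.223, 0.0]
contact_force: [1.0, -0.7, -0.2]
gripper_width: 0.998
grasp_force: 0.0
```

>>> play_rows([
  [0,0,0,0,0,0],
  [0,0,0,0,0,0],
])

```text
time: 1.3
tool_pos: [0.5053, -0.2316, 0.1943]
tool_rot: [-0.001, 0.974, 0.225, -0.001]
contact_force: [-0.1, -0.1, -0.3]
gripper_width: 0.998
grasp_force: 0.0
```

```bash
cat > blk.py <<'E'
from h import *
np.set_printoptions(precision=4,suppress=True)
f=grab("wrist","w1"); p,R=pose(); print(p,R)
h=cv2.cvtColor(f["image"],cv2.COLOR_RGB2HSV)
u0,v0=map(int,proj(f,[.505,-.233,.042])); print(u0,v0, f["image"][v0,u0])
c=f["image"][v0,u0].astype(int)
m=(np.abs(f["image"].astype(int)-c).max(2)<18).astype(np.uint8)
n,l,s,cc=cv2.connectedComponentsWithStats(m)
k=l[v0,u0]; print(s[k],cc[k])
ct=max(cv2.findContours((l==k).astype(np.uint8),0,2)[0],key=cv2.contourArea)[:,0]
W=np.array([onz(f,u,v,.042)[:2] for u,v in ct]).astype(np.float32)
(cx,cy),(w,hh),a=cv2.minAreaRect(W*1000); print("top rect",cx,cy,w,hh,a)
E
python3 blk.py
```

```text
[ 0.505  -0.2331  0.1951] [[ 0.8997  0.4365 -0.0007]
 [ 0.4365 -0.8997 -0.0002]
 [-0.0007 -0.0001 -1.    ]]
280 204 [80 83 75]
[ 259  178   44   50 1388] [280.5245 202.7226]
top rect 506.2581787109375 -231.9840850830078 45.38111877441406 32.37797927856445 8.209505081176758
```

View pics/w1.png

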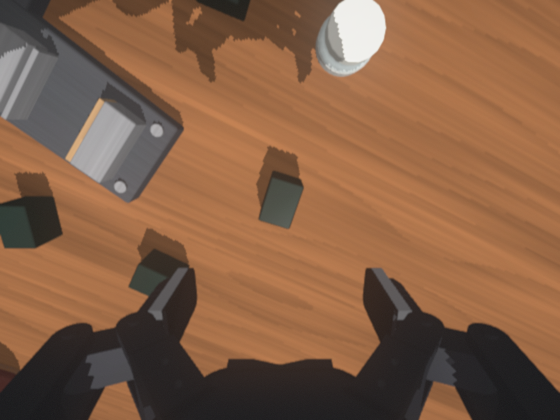

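The wrist view shows the block's top at pixel (280,203), about 45x32 mm after edge loss. Its centre is (0.506,-0.232) and its long axis is at 8° in the world frame. I turn the tool by -72° and descend.

>>> play_rows([
  [1.3,-0.5,10,0,0,-7.16],
  [0,0,10,0,0,-7.16],
  [0,0,10,0,0,-7.16],
  [0,0,10,0,0,-7.16],
  [0,0,10,0,0,-7.16],
])

```text
time: 1.77
tool_pos: [0.5053, -0.2346, 0.1457]
tool_rot: [0.001, 0.858, 0.513, 0.0]
contact_force: [-0.0, 0.4, 0.1]
gripper_width: 0.999
grasp_force: 0.0
```

>>> play_rows([
  [0,0,10,0,0,-7.16],
  [0,0,10,0,0,-7.16],
  [0,0,10,0,0,-7.16],
  [0,0,10,0,0,-7.16],
  [0,0,10,0,0,-7.16],
])

```text
time: 2.18
tool_pos: [0.5054, -0.2347, 0.0956]
tool_rot: [0.001, 0.659, 0.752, -0.0]
contact_force: [0.3, 0.1, -0.1]
gripper_width: 0.997
grasp_force: 0.0
```

```bash
sed -i 's/"w1"/"w2"/' blk.py; python3 blk.py
```

```text
[ 0.5041 -0.2339  0.0933] [[-0.1354  0.9908 -0.0022]
 [ 0.9908  0.1354  0.0009]
 [ 0.0012 -0.0021 -1.    ]]
278 239 [72 77 70]
[ 246  215   70   45 2538] [282.4015 239.7699]
top rect 506.0318908691406 -231.410888671875 46.50324249267578 31.818603515625 8.602741241455078
```

>>> play_rows([
  [2.5,1.5,20,0,0,-0.8],
  [0,0,20,0,0,0],
  [0,0,20,0,0,0],
  [0,0,14,0,0,0],
  [0,0,0,0,0,0],
])

```text
time: 2.65
tool_pos: [0.5045, -0.2301, 0.0186]
tool_rot: [-0.003, 0.657, 0.754, -0.001]
contact_force: [-0.6, 0.4, -1.0]
gripper_width: 0.997
grasp_force: 0.0
```

>>> play_rows([
  [0,0,0,0,0,0],
  [0,0,0,0,0,0],
  [0,0,0,0,0,0],
  [0,0,0,0,0,0],
  [0,0,0,0,0,0],
], hand=30)

```text
time: 3.07
tool_pos: [0.5083, -0.2311, 0.0235]
tool_rot: [0.002, 0.655, 0.756, 0.0]
contact_force: [1.1, 0.0, 5.1]
gripper_width: 0.553
grasp_force: 63.1
```

>>> play_rows([
  [0,0,0,0,0,0],
  [0,0,0,0,0,0],
])

```text
time: 3.23
tool_pos: [0.5083, -0.2311, 0.0234]
tool_rot: [0.002, 0.655, 0.756, 0.0]
contact_force: [-0.0, -0.0, 5.8]
gripper_width: 0.552
grasp_force: 63.1
```

>>> play_rows([
  [0,0,-25,0,0,0],
  [0,0,-25,0,0,7.07],
  [0,0,-25,0,0,7.07],
  [0,0,-20,0,0,7.07],
  [0,0,-15,0,0,0],
])

```text
time: 3.65
tool_pos: [0.5076, -0.2303, 0.1337]
tool_rot: [0.001, 0.784, 0.621, 0.0]
contact_force: [0.3, -0.5, -1.3]
gripper_width: 0.553
grasp_force: 62.5
```

>>> play_rows([
  [20,-6,0,0,0,0],
  [35,-10,0,0,0,0],
  [35,-10,0,0,0,0],
  [35,-10,0,0,0,0],
  [35,-10,0,0,0,0],
])

```text
time: 4.07
tool_pos: [0.4976, -0.0622, 0.1313]
tool_rot: [-0.0, 0.783, 0.622, 0.0]
contact_force: [0.5, 1.1, -0.4]
gripper_width: 0.55
grasp_force: 62.5
```

>>> play_rows([
  [30,-8,0,0,0,0],
  [20,-6,0,0,0,0],
  [5,0,0,0,0,0],
  [0,0,0,0,0,0],
])

```text
time: 4.4
tool_pos: [0.4968, -0.0059, 0.1312]
tool_rot: [0.0, 0.782, 0.623, -0.0]
contact_force: [0.2, 0.1, -0.4]
gripper_width: 0.556
grasp_force: 62.5
```

Run:
```python
from h import *
np.set_printoptions(precision=4,suppress=True)
p,R=pose(); print(p,R, np.degrees(np.arctan2(R[1,0],R[0,0])),manip.state()["grasp_force"],manip.state()["joint_pos"])
w=grab("wrist"); s=grab("scene")
b=cv2.resize(s["image"][150:310,250:410],(420,420),interpolation=cv2.INTER_CUBIC)
c=cv2.resize(w["image"][:, :],(560,420)); 
cv2.imwrite("pics/p1.png",np.hstack([c[:,90:470],b])[:,:,::-1])
```

```text
[ 0.4968 -0.0059  0.1312] [[ 0.223   0.9748 -0.    ]
 [ 0.9748 -0.223  -0.0001]
 [-0.0001 -0.     -1.    ]] 77.11341547093008 62.495219707489014 [-0.1616 -0.1592  2.0131 -0.0001  1.2877  0.0633]
```

View pics/p1.png

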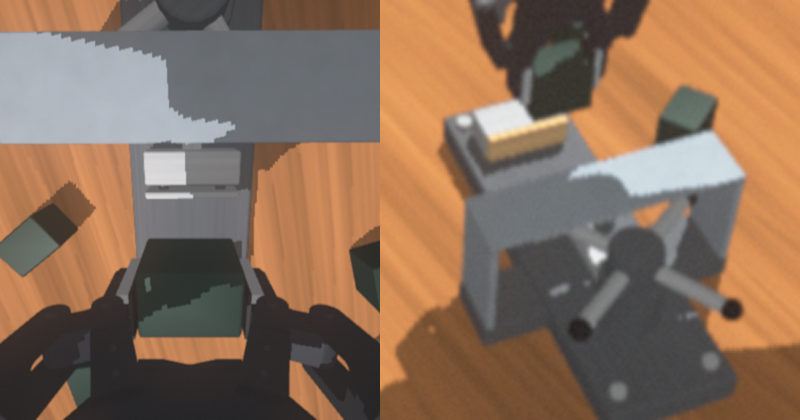

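The wrist view (crop columns offset +90) shows the moving jaw top at (234..330, 150..187), its face plate at rows 193-198, the bed edges at columns ~225/340, and the hood's jaw-side edge at row 143. The held block is centred over the bed.

Run:
```python
from h import *
np.set_printoptions(precision=1,suppress=True)
w=grab("wrist")
a=np.radians(-13.0); Rv=np.array([[np.cos(a),-np.sin(a)],[np.sin(a),np.cos(a)]]); t=np.array([.5018,.0049])
V=lambda u,v,z: (Rv.T@(onz(w,u,v,z)[:2]-t))*1e3
for n,q in dict(jawL=(234,187,.05),jawR=(330,187,.05),plL=(236,198,.05),plR=(310,198,.05),hood=(280,143,.109),jawback=(280,151,.05),bedL=(225,190,.025),bedR=(340,190,.025),hoodfar=(280,32,.109)).items(): print(n,V(*q))
print("tcp",Rv.T@(pose()[0][:2]-t)*1e3)
for y in (.110,.060,.020): print(y, proj(w,[*(Rv@[0,y]+t),.109]))
# block edges held: bottom/near
g=cv2.cvtColor(w["image"],cv2.COLOR_RGB2GRAY); print(g[180:250:2,285])
```

```text
jawL [-35.1  19.2]
jawR [35.8 19.2]
plL [-34.   10.8]
plR [21.3 10.8]
hood [-1.3 54.5]
jawback [-1.1 45.2]
bedL [-46.6  11.3]
bedR [48.7 11.3]
hoodfar [ -1.4 103.8]
tcp [ -1.6 -13.6]
0.11 (np.float64(283.0486588136624), np.float64(16.16819943477455))
0.06 (np.float64(282.63114189217725), np.float64(131.78438842001674))
0.02 (np.float64(282.35483394479337), np.float64(208.29786660243383))
[122 104  99 104 104 120 123 122 115 118 118 117 117 117 117 117 118 117
 117 117 117 116 117 116 116 116 116 116 116  86  49  48  49  47  47]
```

The wrist camera puts the hood edges about 6 mm lower in y than my fit, so I cross-check against the base corners in w1 and against the liner.

Run:
```python
from h import *
np.set_printoptions(precision=1,suppress=True)
w=grab("wrist"); s=grab("scene"); g=grab("side")
a=np.radians(-13.0); Rv=np.array([[np.cos(a),-np.sin(a)],[np.sin(a),np.cos(a)]]); t=np.array([.5018,.0049])
V=lambda f,u,v,z: (Rv.T@(onz(f,u,v,z)[:2]-t))*1e3
R=np.array([[.8997,.4365,-.0007],[.4365,-.8997,-.0002],[-.0007,-.0001,-1]]);p=np.array([.505,-.2331,.1951])
M=w["mount"]; f=dict(w); f["Rc"]=R@M[:3,:3]; f["c"]=R@M[:3,3]+p
print("w1 base far",V(f,182,128,.025),V(f,132,201,.025)," liner front/back top",V(f,85,128,.05),V(f,90,132,.05), V(f,67,158,.05),V(f,105,98,.05))
S=lambda x,y,z: V(s,250+x/2.625,150+y/2.625,z)
x0=380
for n,q in dict(farL=(446-x0,118,.025),linTL=(484-x0,138,.05),linTR=(567-x0,114,.05),hoodFL=(466-x0,203,.109),hoodNL=(495-x0,247,.109),hoodFR=(711-x0,133,.109),hoodNR=(745-x0,178,.109),hub=(637-x0,247,.1),baseN=(596-x0,405,.025)).items(): print(n,S(*q))
c=cv2.resize(g["image"][200:340,195:365],(680,560),interpolation=cv2.INTER_CUBIC); cv2.imwrite("pics/sd3.png",c[:,:,::-1])
```

```text
w1 base far [  52.9 -110.8] [ -43.3 -110.3]  liner front/back top [  3.1 -48.5] [  2.8 -53.7] [-31.8 -48.1] [ 37.  -50.3]
farL [ 47.9 -99.8]
linTL [ 37.8 -44.6]
linTR [-34.8 -47. ]
hoodFL [98.2 64.5]
hoodNL [ 94.7 108.6]
hoodFR [-95.3  61.7]
hoodNR [-96.1 110.2]
hub [  0.3 135. ]
baseN [ 53.2 197.8]
```

View pics/sd3.png

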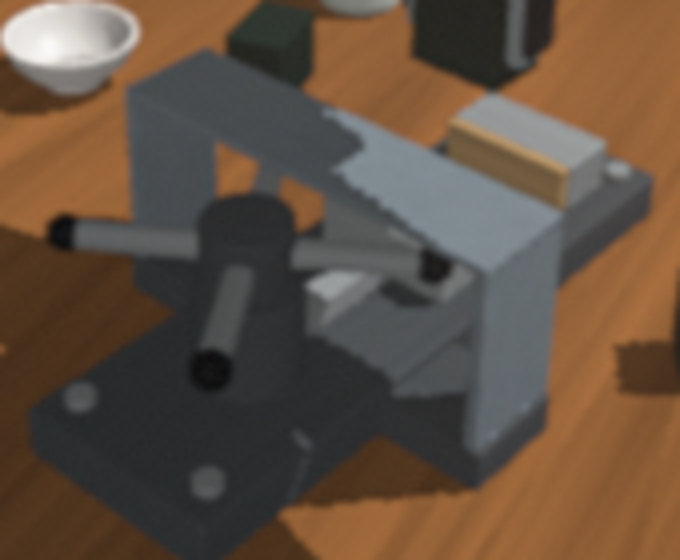

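The side crop (x4, offset 195,200) shows hood corners at (128,90), (207,48), (560,215), (487,272). The base corners are at (652,178) and (32,413), the liner's top front edge runs (450,122)-(565,180), and the hub top is at (246,212). I triangulate each feature across the two fixed cameras.

```bash
cat > tri.py <<'E'
from h import *
np.set_printoptions(precision=1,suppress=True)
w=grab("wrist"); s=grab("scene"); g=grab("side")
a=np.radians(-13.0); Rv=np.array([[np.cos(a),-np.sin(a)],[np.sin(a),np.cos(a)]]); t=np.array([.5018,.0049])
def tri(f1,p1,f2,p2):
    A=[];b=[]
    for f,p in((f1,p1),(f2,p2)):
        d=ray(f,*p);d/=np.linalg.norm(d);P=np.eye(3)-np.outer(d,d);A.append(P);b.append(P@f["c"])
    X=np.linalg.lstsq(np.vstack(A),np.hstack(b),rcond=None)[0]
    return np.r_[Rv.T@(X[:2]-t),X[2]]*1e3
C=lambda x,y:(265+x/4,170+y/4)
D=lambda x,y:(195+x/4,200+y/4)
F={"hood+60":((72,224),(207,48),.109),"hood-60":((445,122),(560,215),.109),"hood-110":((493,188),(487,272),.109),"hood+110":((112,298),(128,90),.109),
"hub":((333,296),(246,212),.1),"linT+":((105,165-35),(450,122),.05),"linT-":((224,98),(565,180),.05),"near+":((292,555),(32,413),.025)}
for n,(p,q,z) in F.items(): print(n,tri(s,C(*p),g,D(*q)),"side",Rv.T@(onz(g,*D(*q),z)[:2]-t)*1e3,"scene",Rv.T@(onz(s,*C(*p),z)[:2]-t)*1e3)
print("side base far",Rv.T@(onz(g,*D(652,178),.025)[:2]-t)*1e3)
E
python3 tri.py
```

```text
hood+60 [ 94.9  57.4 106.3] side [92.4 58.5] scene [96.5 61.6]
hood-60 [-98.7  57.1 106. ] side [-100.4   58.4] scene [-95.8  61.4]
hood-110 [-98.7 103.6 105.2] side [-101.3  106.3] scene [-95.7 107.9]
hood+110 [ 94.8 105.1 105.6] side [ 91.1 107.4] scene [ 96.4 108.9]
hub [ -1.5 132.1  99.7] side [ -0.7 129.2] scene [ -0.4 135. ]
linT+ [ 32.9 -47.3  46.2] side [ 29.3 -42.6] scene [ 34.5 -43.6]
linT- [-35.6 -48.6  43.7] side [-41.  -38.8] scene [-33.  -44.2]
near+ [ 45.6 206.2  19.9] side [ 41.1 208.9] scene [ 47.7 209.9]
side base far [ -51.6 -101.2]
```

Averaged offset: the vice is about 4.5 mm lower along its y. The gap's middle lies at old-frame y≈-18, so I shift -4.5 mm and lower.

>>> play_rows([
  [-4.5,1.5,10,0,0,0],
  [0,0,25,0,0,0],
  [0,0,25,0,0,0],
  [0,0,12,0,0,0],
  [0,0,6,0,0,0],
])

```text
time: 5.27
tool_pos: [0.4953, -0.0118, 0.0502]
tool_rot: [-0.002, 0.783, 0.622, -0.002]
contact_force: [0.0, -0.5, -1.1]
gripper_width: 0.55
grasp_force: 62.5
```

>>> play_rows([
  [0,0,1.5,0,0,0],
  [0,0,1.5,0,0,0],
  [0,0,0.5,0,0,0],
  [0,0,0,0,0,0],
])

```text
time: 5.6
tool_pos: [0.4985, -0.0119, 0.051]
tool_rot: [0.001, 0.783, 0.622, 0.001]
contact_force: [-1.0, 0.0, -1.4]
gripper_width: 0.554
grasp_force: 62.5
```

>>> play_rows([
  [0,0,1,0,0,0],
  [0,0,0,0,0,0],
])

```text
time: 5.77
tool_pos: [0.498, -0.0118, 0.0495]
tool_rot: [0.001, 0.783, 0.622, 0.0]
contact_force: [0.1, 0.2, -0.0]
gripper_width: 0.552
grasp_force: 62.5
```

>>> play_rows([
  [0,0,1,0,0,0],
  [0,0,0,0,0,0],
])

```text
time: 5.93
tool_pos: [0.498, -0.0118, 0.0485]
tool_rot: [0.0, 0.783, 0.622, 0.0]
contact_force: [-0.3, -0.4, 1.7]
gripper_width: 0.548
grasp_force: 62.7
```

Run:
```python
from h import *
np.set_printoptions(precision=4,suppress=True)
p,R=pose(); print(p,manip.state()["contact_force"])
w=grab("wrist"); g=grab("side")
c=cv2.resize(g["image"][200:320,290:390],(350,420),interpolation=cv2.INTER_CUBIC)
cv2.imwrite("pics/p2.png",np.hstack([w["image"][:,90:490],c])[:,:,::-1])
```

```text
[ 0.498  -0.0118  0.0485] [-0.2673 -0.4384  1.7401]
```

View pics/p2.png

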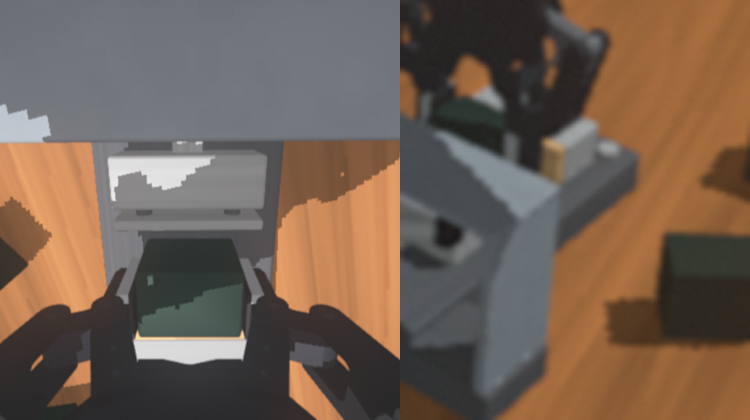

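The wrist view shows the block seated between the plate (row ~225) and the liner (row ~338), square to the jaws, with upward contact of 1.7 N at the expected height. I release and rise.

>>> play_rows([
  [0,0,0,0,0,0],
  [0,0,0,0,0,0],
  [0,0,0,0,0,0],
  [0,0,0,0,0,0],
], hand=80)

```text
time: 6.37
tool_pos: [0.4973, -0.0118, 0.0476]
tool_rot: [-0.0, 0.783, 0.622, -0.0]
contact_force: [-0.1, 0.5, -0.1]
gripper_width: 0.94
grasp_force: 0.0
```

>>> play_rows([
  [0,0,-10,0,0,0],
  [0,0,-30,0,0,0],
  [0,0,-40,0,0,0],
  [0,0,-40,0,0,0],
  [0,0,-40,0,0,0],
])

```text
time: 6.78
tool_pos: [0.4969, -0.0117, 0.21]
tool_rot: [-0.0, 0.783, 0.622, -0.0]
contact_force: [1.2, -1.0, 0.1]
gripper_width: 0.934
grasp_force: 0.0
```

>>> play_rows([
  [30,0,-12,0,0,0],
  [30,0,0,0,0,0],
  [30,0,0,0,0,0],
  [20,0,0,0,0,0],
  [0,0,0,0,0,0],
], hand=0)

```text
time: 7.2
tool_pos: [0.5226, 0.0983, 0.2208]
tool_rot: [-0.0, 0.782, 0.624, 0.001]
contact_force: [-0.9, -0.4, 0.1]
gripper_width: 0.226
grasp_force: 0.0
```

Run:
```python
from h import *
np.set_printoptions(precision=4,suppress=True)
p,R=pose(); print(p,R)
w=grab("wrist","w3"); np.savez("w3.npz",Rc=w["Rc"],c=w["c"])
```

```text
[0.5226 0.0983 0.2208] [[ 0.2219  0.9751  0.0011]
 [ 0.9751 -0.2219  0.0013]
 [ 0.0015  0.0008 -1.    ]]
```

View pics/w3.png

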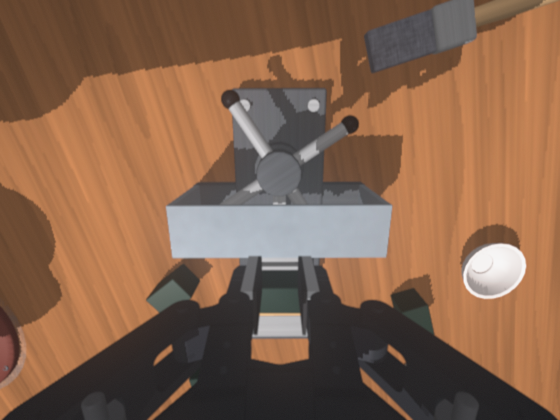

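This view shows the hub at (279,173), balls at (350,124) and (231,98), hood corners (168,206), (391,206), (173,257), (386,257) and base end corners (235,90), (325,88). The block stands in the vice near (279,293).

Run:
```python
from h import *
np.set_printoptions(precision=1,suppress=True)
w=grab("wrist"); d=np.load("w3.npz"); w["Rc"],w["c"]=d["Rc"],d["c"]
a=np.radians(-13.0); Rv=np.array([[np.cos(a),-np.sin(a)],[np.sin(a),np.cos(a)]]); t=np.array([.5018,.0049])
V=lambda u,v,z: (Rv.T@(onz(w,u,v,z)[:2]-t))*1e3
h=V(279,173,.1)
print("hub",h,"hood110",V(168,206,.109),V(391,206,.109),"hood60",V(173,257,.109),V(386,257,.109),"base",V(235,90,.025),V(325,88,.025))
for q in((350,124),(231,98)):
    b=V(*q,.085)-h; print("ball",b,np.hypot(*b),np.degrees(np.arctan2(b[1],b[0])))
print("tcp",Rv.T@(pose()[0][:2]-t)*1e3)
```

```text
hub [ -0.9 132.2] hood110 [-96.6 104.7] [ 95.9 105.4] hood60 [-97.4  56.4] [97.2 57. ] base [-46.7 205.9] [ 46.3 208.2]
ball [61.8 40.7] 73.97509693779806 33.3494385777533
ball [-41.   61.3] 73.77690745275966 123.7867244446644
tcp [-0.6 93. ]
```

The axle is at old-frame (-0.7,131.3), with spokes at 33.5° and 123.7°. I go to the counter-clockwise side of the 124° spoke at radius 46 mm, with tool x along the spoke.

>>> play_rows([
  [30.4,-24.5,0,0,0,0],
  [30.4,-24.5,0,0,0,0],
  [0,0,10,0,0,-7],
  [0,0,20,0,0,-7],
  [0,0,20,0,0,-7],
], hand=0)

```text
time: 7.72
tool_pos: [0.4887, 0.1652, 0.1707]
tool_rot: [0.001, 0.654, 0.756, 0.001]
contact_force: [0.6, -0.1, -0.6]
gripper_width: -0.003
grasp_force: 0.0
```

>>> play_rows([
  [0,0,20,0,0,-7],
  [0,0,10,0,0,-6],
  [0,0,0,0,0,0],
])

```text
time: 7.97
tool_pos: [0.4861, 0.1641, 0.1367]
tool_rot: [-0.002, 0.567, 0.824, -0.002]
contact_force: [-0.1, -0.0, -1.1]
gripper_width: -0.001
grasp_force: 0.0
```

```bash
cat > rel.py <<'E'
from h import *
np.set_printoptions(precision=1,suppress=True)
a=np.radians(-13.0); Rv=np.array([[np.cos(a),-np.sin(a)],[np.sin(a),np.cos(a)]]); t=np.array([.5018,.0049])
A=np.array([-.0007,.1313])
def rel():
    p,R=pose(); q=Rv.T@(p[:2]-t)-A; x=R[:2,0]; return q*1e3,p[2]*1e3,np.degrees(np.arctan2(x[1],x[0]))+13,manip.state()
if __name__=="__main__":
    q,z,th,s=rel(); c,sn=np.cos(np.radians(th)),np.sin(np.radians(th))
    print("rel",q,"r",np.hypot(*q),"ang",np.degrees(np.arctan2(q[1],q[0])),"z",z,"toolx at",th,"along toolx",q@[c,sn],"along tooly",q@[sn,-c])
    F=s["contact_force"]; fv=Rv.T@F[:2]; print("tau",(q[0]*fv[1]-q[1]*fv[0])/1e3,"F",F,"t",s["time"],"j",s["joint_pos"],"w",s["gripper_width"])
E
python3 rel.py
```

```text
rel [-50.4  20.3] r 54.293519872343516 ang 158.09386877428628 z 136.6699523652775 toolx at 123.9676629193629 along toolx 44.94438335913993 along tooly -30.45962417028854
tau 0.002980363883717869 F [-0.1 -0.  -1.1] t 7.9667 j [ 0.2 -0.1  2.  -0.   1.3 -0.2] w -0.0009994272824700077
```

>>> play_rows([
  [0,0,20,0,0,0],
  [0,0,20,0,0,0],
  [0,0,9,0,0,0],
  [0,0,0,0,0,0],
])

```text
time: 8.3
tool_pos: [0.4869, 0.1647, 0.0891]
tool_rot: [-0.001, 0.568, 0.823, -0.001]
contact_force: [-0.6, -0.1, -0.8]
gripper_width: 0.004
grasp_force: 0.0
```

>>> play_rows([
  [0,4,0,0,0,0],
  [0,4,0,0,0,0],
  [0,4,0,0,0,0],
  [0,0,0,0,0,0],
])

```text
time: 8.63
tool_pos: [0.5002, 0.1701, 0.0923]
tool_rot: [0.0, 0.567, 0.824, -0.0]
contact_force: [-4.9, -1.8, 3.7]
gripper_width: -0.002
grasp_force: 2.7
```

```bash
python3 rel.py
```

```text
rel [-38.   29.3] r 48.012411149311625 ang 142.3677205545129 z 92.28506773792526 toolx at 123.94515899049355 along toolx 45.55185400226011 along tooly -15.173009633138808
tau 0.2353902309222654 F [-4.9 -1.8  3.7] t 8.6333 j [ 0.2 -0.   2.  -0.   1.2 -0.2] w -0.002405011621463812
```

>>> play_rows([
  [0,-3,3,0,0,0],
  [0,3,3,0,0,0],
  [1.5,5.6,0,0,0,7],
  [1.5,5.6,0,0,0,7],
  [1.5,5.6,0,0,0,7],
])

```text
time: 9.05
tool_pos: [0.5132, 0.1785, 0.0841]
tool_rot: [-0.001, 0.709, 0.705, -0.002]
contact_force: [-6.4, -0.7, 3.7]
gripper_width: -0.005
grasp_force: 3.3
```

```bash
python3 rel.py
```

```text
rel [-27.2  40.5] r 48.761044923304006 ang 123.92450279403363 z 84.12198479348577 toolx at 102.61391207948161 along toolx 45.42696299630567 along tooly -17.720906719035185
tau 0.3051129875709843 F [-6.4 -0.7  3.7] t 9.05 j [0.2 0.  1.9 0.  1.2 0.2] w -0.005290745510737527
```

>>> play_rows([
  [1.5,5.6,0,0,0,7],
  [1.5,5.6,0,0,0,7],
  [1.5,5.6,0,0,0,7],
  [1.5,5.6,0,0,0,7],
  [1.5,5.6,0,0,0,7],
])

```text
time: 9.47
tool_pos: [0.5421, 0.18, 0.0842]
tool_rot: [-0.002, 0.889, 0.459, -0.001]
contact_force: [-5.2, 2.8, 2.4]
gripper_width: 0.001
grasp_force: 3.2
```

>>> play_rows([
  [1.5,5.6,0,0,0,7],
  [1.5,5.6,0,0,0,7],
  [1.5,5.6,0,0,0,7],
  [1.5,5.6,0,0,0,7],
  [1.5,5.6,0,0,0,7],
])

```text
time: 9.88
tool_pos: [0.5666, 0.1647, 0.0843]
tool_rot: [-0.002, 0.985, 0.17, -0.0]
contact_force: [-2.6, 6.4, -0.4]
gripper_width: -0.003
grasp_force: 3.3
```

```bash
python3 rel.py
```

```text
rel [27.9 39. ] r 47.910601985055614 ang 54.41870895981202 z 84.28718252833374 toolx at 32.6102863895496 along toolx 44.48169890055318 along tooly -17.798995631522057
tau 0.3129524596991381 F [-2.6  6.4 -0.4] t 9.8833 j [0.2 0.1 1.8 0.  1.2 1.4] w -0.003286979444231761
```

>>> play_rows([
  [1.5,5.6,0,0,0,7],
  [1.5,5.6,0,0,0,7],
  [1.5,5.6,0,0,0,7],
  [1.5,5.6,0,0,0,7],
  [0,0,0,0,0,0],
])

```text
time: 10.3
tool_pos: [0.577, 0.1428, 0.0844]
tool_rot: [-0.002, 0.997, -0.072, 0.001]
contact_force: [0.8, 4.5, -2.2]
gripper_width: 0.002
grasp_force: 2.3
```

```bash
python3 rel.py
```

```text
rel [42.9 20. ] r 47.37010111567748 ang 25.005560001374796 z 84.40148696077058 toolx at 4.75941274503243 along toolx 44.443320838371925 along tooly -16.39261152370313
tau 0.2006846885692875 F [ 0.8  4.5 -2.2] t 10.3 j [0.1 0.1 1.8 0.  1.2 1.8] w 0.0017281342291681017
```

>>> play_rows([
  [0,-6,0,0,0,0],
  [0,-6,-20,0,0,0],
  [0,0,-40,0,0,0],
  [-4,-5.3,0,0,0,-7],
  [-4,-5.3,0,0,0,-7],
])

```text
time: 10.72
tool_pos: [0.5735, 0.1656, 0.1487]
tool_rot: [0.0, 0.998, 0.056, 0.004]
contact_force: [-0.6, 0.3, -0.6]
gripper_width: 0.002
grasp_force: 0.0
```

>>> play_rows([
  [-4,-5.3,0,0,0,-7],
  [-4,-5.3,0,0,0,-7],
  [-4,-5.3,0,0,0,-7],
  [-4,-5.3,0,0,0,-7],
  [-4,-5.3,0,0,0,-7],
])

```text
time: 11.13
tool_pos: [0.5434, 0.1833, 0.1448]
tool_rot: [0.0, 0.935, 0.354, 0.0]
contact_force: [0.2, -0.4, 0.5]
gripper_width: 0.002
grasp_force: 0.0
```

>>> play_rows([
  [-4,-5.3,0,0,0,-7],
  [-4,-5.3,0,0,0,-7],
  [-4,-5.3,0,0,0,-7],
  [-4,-5.3,0,0,0,-7],
  [-4,-5.3,0,0,0,-7],
])

```text
time: 11.55
tool_pos: [0.5106, 0.1819, 0.1448]
tool_rot: [0.0, 0.786, 0.619, 0.0]
contact_force: [-0.1, 0.3, 0.3]
gripper_width: 0.001
grasp_force: 0.0
```

```bash
python3 rel.py
python3 - <<'E'
from h import *
import rel
p,R=pose()
f=grab("scene")
# predicted ball positions for spokes at 4.7 + 90k, check darkness in scene
for th in range(-10,20,2):
    out=[]
    for k in (0,90):
        a=np.radians(th+k); q=rel.Rv@(rel.A+.074*np.array([np.cos(a),np.sin(a)]))+rel.t
        u,v=proj(f,[*q,.085]); out.append(int(f["image"][int(round(v)),int(round(u))].sum()))
    print(th,out,end=" ")
E
```

```text
rel [-30.5  43.2] r 52.88221263372523 ang 125.26433529285383 z 144.81099780321682 toolx at 89.46329346023337 along toolx 42.89028684525097 along tooly -30.93463604716597
tau 0.0016776587846446223 F [-0.1  0.3  0.3] t 11.55 j [ 0.2 -0.1  1.9 -0.   1.3  0.4] w 0.0006477428564614189
-10 [352, 225] -8 [290, 233] -6 [245, 202] -4 [191, 138] -2 [175, 122] 0 [173, 127] 2 [170, 136] 4 [155, 135] 6 [148, 170] 8 [163, 230] 10 [210, 232] 12 [229, 250] 14 [224, 325] 16 [217, 427] 18 [225, 450]
```

>>> play_rows([
  [1,0,15,0,0,-2],
  [0,0,20,0,0,0],
  [0,0,20,0,0,0],
  [0,0,6,0,0,0],
])

```text
time: 11.93
tool_pos: [0.5092, 0.1823, 0.0806]
tool_rot: [-0.001, 0.778, 0.629, -0.002]
contact_force: [-1.2, -0.7, -1.0]
gripper_width: -0.004
grasp_force: 0.0
```

>>> play_rows([
  [0,5,0,0,0,0],
  [0,5,0,0,0,0],
  [1.5,5.6,0,0,0,7],
  [1.5,5.6,0,0,0,7],
])

```text
time: 12.27
tool_pos: [0.5318, 0.1817, 0.084]
tool_rot: [-0.002, 0.85, 0.527, -0.001]
contact_force: [-4.2, 4.7, -3.7]
gripper_width: -0.002
grasp_force: 3.1
```

```bash
python3 rel.py
```

```text
rel [-9.8 47.7] r 48.714932066001445 ang 101.65763604808548 z 84.00987310286884 toolx at 76.59683915653633 along toolx 44.12885156697568 along tooly -20.634656904706787
tau 0.21004339762305146 F [-4.2  4.7 -3.7] t 12.2667 j [0.2 0.1 1.9 0.  1.2 0.7] w -0.0016145103929751847
```

>>> play_rows([
  [1.7,5.6,0,0,0,7],
  [1.7,5.6,0,0,0,7],
  [1.7,5.6,0,0,0,7],
])

```text
time: 12.52
tool_pos: [0.5492, 0.1774, 0.0842]
tool_rot: [-0.002, 0.932, 0.363, 0.0]
contact_force: [-2.6, 6.7, -5.0]
gripper_width: 0.0
grasp_force: 3.2
```

```bash
python3 rel.py
```

```text
rel [ 8.  47.5] r 48.144097014608704 ang 80.37517011824771 z 84.16480164478845 toolx at 55.59632920164426 along toolx 43.71158162297437 along tooly -20.178000628657532
tau 0.23866372572947342 F [-2.6  6.7 -5. ] t 12.5167 j [0.2 0.1 1.9 0.  1.2 1. ] w 0.0004420906649263187
```

>>> play_rows([
  [1,3.2,0,0,0,4],
  [1,3.2,0,0,0,4],
])

```text
time: 12.68
tool_pos: [0.5548, 0.1745, 0.0842]
tool_rot: [-0.003, 0.954, 0.298, 0.0]
contact_force: [-4.0, 10.1, -3.1]
gripper_width: 0.001
grasp_force: 5.3
```

```bash
python3 rel.py
```

```text
rel [14.2 45.8] r 48.00473585507796 ang 72.7476508972982 z 84.24113012826257 toolx at 47.716478525918305 along toolx 43.49602175697538 along tooly -20.311345495376028
tau 0.4086874374050695 F [-4.  10.1 -3.1] t 12.6833 j [0.2 0.1 1.8 0.  1.2 1.1] w 0.0012923028356340944
```

Torque has risen above friction, so the jaws have met the block, at roughly 20 N. I push about 2° more.

>>> play_rows([
  [0.5,1.6,0,0,0,2],
  [0,0,0,0,0,0],
])

```text
time: 12.85
tool_pos: [0.5561, 0.1737, 0.0843]
tool_rot: [-0.003, 0.959, 0.283, 0.0]
contact_force: [-3.5, 9.7, -4.5]
gripper_width: -0.002
grasp_force: 4.7
```

```bash
cat >> rel.py <<'E'
    b=np.radians(th-13); F=F[:2]; fx=F@[np.cos(b),np.sin(b)]; fy=F@[np.sin(b),-np.cos(b)]
    X=q@[c,sn]; T=(-fy*X-fx*6)/1e3; print("tau contact",T,"clamp",(T-.26)/.008)
E
python3 rel.py
```

```text
rel [15.6 45.4] r 48.027045318817564 ang 71.04455860598644 z 84.27357245498277 toolx at 45.85010416220243 along toolx 43.458148865517515 along tooly -20.444715190930754
tau 0.38798154485469527 F [-3.5  9.7 -4.5] t 12.85 j [0.2 0.1 1.8 0.  1.2 1.2] w -0.0016815554055285209
tau contact 0.42210333517864596 clamp 20.262916897330744
```

>>> play_rows([
  [0.5,1.6,0,0,0,2],
])

```text
time: 12.93
tool_pos: [0.5571, 0.1733, 0.0843]
tool_rot: [-0.004, 0.964, 0.266, 0.0]
contact_force: [-3.2, 13.1, -4.3]
gripper_width: 0.003
grasp_force: 6.2
```

```bash
python3 rel.py
python3 - <<'E'
from h import *
w=grab("wrist"); s=grab("scene")
c=cv2.resize(s["image"][165:235,265:335],(420,420),interpolation=cv2.INTER_CUBIC)
cv2.imwrite("pics/p3.png",np.hstack([w["image"][:,90:470],c])[:,:,::-1])
E
```

```text
rel [16.7 45.2] r 48.1551841916521 ang 69.75916591726916 z 84.303785657739 toolx at 43.89680670486696 along toolx 43.33217977117958 along tooly -21.00580778761233
tau 0.4749245544318709 F [-3.2 13.1 -4.3] t 12.9333 j [0.2 0.1 1.8 0.  1.2 1.2] w 0.002784736531857752
tau contact 0.5339586693142011 clamp 34.244833664275134
```

View pics/p3.png

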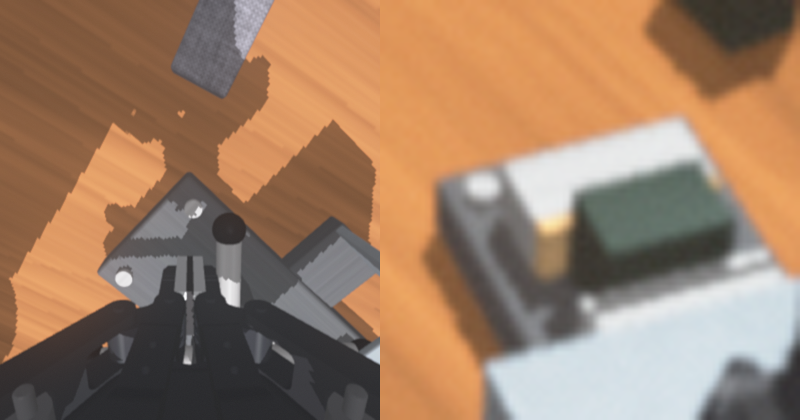

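The block stands square against the liner with the plate touching it, and the clamp estimate is about 34 N. I back off and lift away.

>>> play_rows([
  [0,-3,0,0,0,0],
  [0,-6,0,0,0,0],
  [0,-4,-20,0,0,0],
  [0,0,-35,0,0,0],
  [0,0,-35,0,0,0],
])

```text
time: 13.45
tool_pos: [0.5505, 0.181, 0.1748]
tool_rot: [0.0, 0.964, 0.267, -0.001]
contact_force: [0.6, 0.3, 0.5]
gripper_width: 0.002
grasp_force: 0.0
```

>>> play_rows([
  [0,0,-35,0,0,0],
  [0,0,-35,0,0,0],
  [0,0,-20,0,0,0],
  [0,0,0,0,0,0],
  [0,0,0,0,0,0],
])

```text
time: 13.87
tool_pos: [0.5523, 0.1812, 0.2674]
tool_rot: [0.001, 0.964, 0.267, 0.003]
contact_force: [0.1, -0.0, -0.9]
gripper_width: 0.002
grasp_force: 0.0
```

Run:
```python
from h import *
s=grab("scene"); g=grab("side")
c=cv2.resize(s["image"][165:305,265:405],(420,420),interpolation=cv2.INTER_CUBIC)
d=cv2.resize(g["image"][200:320,270:370],(350,420),interpolation=cv2.INTER_CUBIC)
cv2.imwrite("pics/p4.png",np.hstack([c,d])[:,:,::-1])
```

```text
(no output)
```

View pics/p4.png

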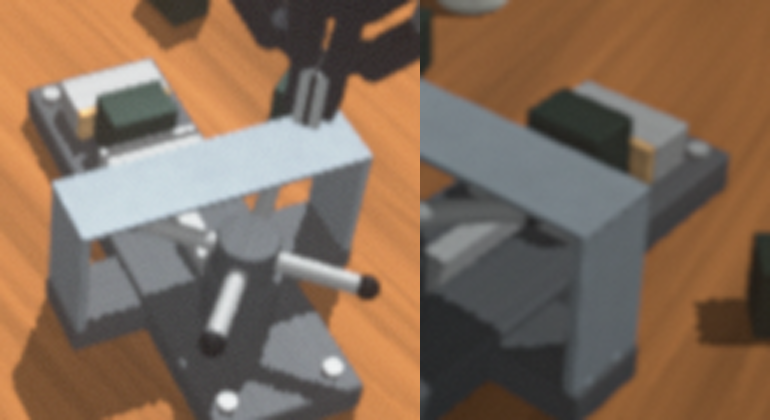

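Both views show the block upright and square between liner and jaw plate (scene crop about (135,110)), with the arm clear of everything. I hand in.

```bash
python3 -c "
from plant import manip; print(manip.job_done())"
```

```text
the job is handed in; nothing more can be done
None
```

The block stands on the vice bed, narrow way across the jaws, clamped at about 30 N by my wheel-torque estimate; the arm is clear, and I handed the job in at about 14 s without seeing a verdict.

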